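# Load a specimen cup under the reader's hood and start it

## Robot

A 7-joint arm with a two-finger parallel gripper is mounted at the origin on a cart in front of the work surface, level with it; the furniture and walls round the work are solid. World frame = base frame: x ahead of the robot, y to its left, z up, the work surface at z = 0. Lengths are in mm, angles in rad, forces in N, time in s.
With the tool pointing down it reaches from about 425 to 875 mm from the base axis. Payload 9.9 kg.
Tool frame: the origin (TCP) lies between the finger pads; the fingertips stand 25 mm ahead of it and the grasp point (between the pads) lies 6 mm ahead of it; z points along the fingers, y is the line along which they close (so a half turn about z gives the same grasp; the last joint's range is limited). The gripper opens to 85 mm and grips with 20 to 120 N. Pads are 22 mm wide; open, the fingers measure 114 mm over their backs; the gripper's body (76 mm by 85 mm) begins 54 mm behind the grasp point. The pads swing forward as they close: fully open they stand 13 mm farther back than shut.
Start: joints at [-1.331, 0.576, 0.025, 1.437, -0.015, 1.129, -0.057], TCP at [214.759, 639.928, 256.289] pointing down, gripper open.
Joint ranges: [-2.76, 2.76], [-0.34, 2.15], [-1.52, 1.57], [0.19, 2.46], [-1.09, 4.23], [0.17, 1.99], [-2.82, 2.82]. Speed limits (rad/s): [2.22, 2.22, 3.01, 3.01, 3.14, 3.14, 3.14].

## Interface

Orientations are given as a unit quaternion [w, x, y, z].
In Python, from station import robot, viewer, spotter gives the robot as it stands. Calls block until the motion is done:
- robot.move_pose(position, orientation): joint-space move of the TCP to a pose.
- robot.movel(position, frame=None, max_speed=150, force_limit=None): straight line of the TCP; frame=None keeps the orientation; max_speed is the mean speed in mm/s. With force_limit (N) it stops when the force on the tool has changed by that much, and returns True; else False.
- robot.movej(angles): joint-space move.
- robot.move_gripper(opening, grasp_force=None): finger opening in mm; grasp_force is the grip in N (None keeps the last); returns when the fingers have stopped.
- robot.pause(seconds).
- robot.ik(position, orientation): joint angles nearest the present ones, or None.
- robot.state(): the state.
- viewer.capture(name): name is "side" or "top"; returns the picture (480x640x3 uint8, blue, green, red); there is no depth.
- viewer.get_calibration(name): a dict with "K" (3x3 intrinsics, pixels), "rvec" (rotation vector, rad) and "tvec" (3), from world to camera coordinates, as OpenCV has them. Camera axes: x right, y down, z forward; pixel columns grow to the right and rows downward; lengths in mm; the calibration is good to about 2 mm. A picture is of the moment at which its call begins. get_calibration takes no time and is no camera call.
A pose or a line that the arm cannot do raises robot.MotionError and nothing moves.
- robot.sign_off(): hands the job in; it is judged then, once.
Trained networks look in the newest picture that a camera, given by its name, has taken for a name from the list of things; names that differ only in an ending like _2 or _b are one class to them, and where a whole thing is asked for, a point or a joint stands for the part that bears it (a point fixed in the world has none). Each returns a list of dicts, best first, with "score" (0 to 1); they miss things now and then, are a little off and sometimes report something else, mostly with a low value. They report only what shows in the picture. A call takes as long as a camera call. They do not tell look-alikes from the thing itself.
- spotter.cut_out(camera, label): "region" (480x640 bool, what is visible of it).
- spotter.spot_point(camera, label): "xyz" ([x, y, z] in mm, in world coordinates, good to about 4 mm: a listed point, or the origin of a listed thing).
The state is a dict: "time_s": time; "joint_positions": joint angles; "qd": joint speeds; "tau": joint torques, N m; "tool_pos": TCP position; "ee_rot": TCP orientation; "wrist_force": force on the tool from outside, world axes, zero at the start; "torque": the same for the moment, N m; "grip_width": finger opening in mm; "grip_force": force on a finger pad.
Only numpy, scipy, OpenCV 4.12 (cv2) and the standard library are available. Lean on these libraries where they do the work, as an engineer would, in place of code of your own. Each camera call takes 0.05 s, during which the arm holds its last target. There are 200 camera calls.

## Task

Set the specimen cup upright between the low rails in front of the cup reader's hood, then push it along them under the hood, past the sprung rollers, until you feel it press firmly against the stop inside, whose depth is set differently each time. Then press the round start key on the hood's sloping panel until you feel it resist firmly, and let go. Keep the cup upright, push and press gently without ramming, and leave the bottle and the dish where they stand.

Things in the scene. Friction and masses are not known exactly. Their poses are not given: they have to be found in the camera images.
- cup_mid (a point): The specimen cup: a lidded plastic cup, round, body tapering from 58 mm across under the lid to 51 mm at the foot, lid 65 mm across, 67 mm high, 35 to 75 g; the only such cup within reach. This point is on its axis, 33 mm above its underside; its z axis is the cup's axis (up). Pushed at about half its height it slides without tipping.
- reader: The cup reader, a white bench instrument fixed to the bench. Origin on the bench top; x from its open front to its back, y left, z up. Grey base plate 6 mm thick, x -140 to +90, y -59 to +59 mm. Two rails on it, tops 18 mm above the bench, inner faces y +-33, from x -138 to under the hood: the open bay is x -138 to 0. Pressing the cup on the reader with over 30 N is ramming.
- hood_edge (a point): Middle of the hood's lower front edge, 84 mm above the bench, at reader x 0; axes as the reader. The hood covers x 0 to 90, y -58 to +58, cheeks inside at y +-46, free height 78 mm above the plate. Its front is upright from 84 to about 104 mm, then its top slopes back and up at 35 degrees to about 175 mm. The tool must lean back to reach below this edge.
- roller_gap (a point): Mid-point between two upright steel rollers inside the hood, at reader x +15 mm, 32 mm above the bench. Rollers 12 mm in diameter, 10 to 40 mm above the bench, gap between them 51 mm; each gives way sideways up to 6 mm against a spring; a push of about 2 to 5 N takes the cup through. They let go of it once its axis is 12 mm beyond them.
- reader_home (a point): On the base plate (6 mm above the bench), at reader x +35.5 mm, axes as the reader: the middle of the places where the cup's foot may come to stand. The stop is a firm rubber-faced plate, 50 mm high, hidden in the hood and set at an unknown depth: when it is reached the cup's axis is between 6.5 mm short of and 6.5 mm beyond this point. It must feel more than 3 N for 0.2 s; 5 to 12 N is right.
- start_key: The start key, a flat grey disc of 34 mm diameter standing 2 mm out of the black membrane panel on the hood's slope. Origin at the centre of its top face; its z axis points straight out of the panel (35 degrees from vertical, leaning to the front of the reader). It yields at most 1.5 mm (3 N per mm, then solid) and responds when pressed by more than 4 N for 0.2 s; more than 30 N damages it.
- flask_mid (a point): A bystander: closed glass culture bottle, 34 mm diameter, 117 mm high; the point is on its axis 58 mm above its underside, z along its axis.
- dish_mid (a point): A bystander: closed flat petri dish, about 90 mm diameter, 15 mm high; the point is at its centre, z along its axis.
Things that resemble listed ones, but are neither listed nor needed, are in the scene too. Of the things like the part that bears cup_mid, leave any that is orange; of the rest the larger one is meant.

How it is judged:
By the outcome, as a careful person would: the job done as asked, in the order asked, and still so for the second after the job is handed in, with the robot touching nothing.
It also fails if it takes over 72 s, if anything falls off the work surface, if the arm or the gripper's body presses on something with over 40 N, if the wrist force passes 120 N, or if a joint passes its speed limit or range.

## Working session

There is one attempt and no reset: what is moved stays moved. The work goes in short steps, each a Python script; the robot and the scene stay as the last script left them, time stands still between calls to the robot, and variables do not carry over. Pictures are saved under pics/ and viewed, at most 10 in all, crops included, and the job is handed in when it is done.

```bash
ls; mkdir -p pics
cat > h.py <<'E'
import numpy as np, cv2
from station import robot, viewer, spotter
from scipy.spatial.transform import Rotation as R
def q(rot):
    a=rot.as_quat(); return [a[3],a[0],a[1],a[2]]
def proj(cam,p):
    c=viewer.get_calibration(cam)
    return cv2.projectPoints(np.array(p,float).reshape(-1,1,3),np.array(c["rvec"],float),np.array(c["tvec"],float),np.array(c["K"],float),None)[0].reshape(-1,2)
def unproj(cam,uv,z):
    c=viewer.get_calibration(cam);K=np.array(c["K"]);Rm=cv2.Rodrigues(np.array(c["rvec"],float))[0];t=np.array(c["tvec"],float).ravel()
    d=Rm.T@np.linalg.inv(K)@np.array([uv[0],uv[1],1.]);o=-Rm.T@t
    return o+d*(z-o[2])/d[2]
E
python3 - <<'E'
from h import *
for c in("top","side"):
    im=viewer.capture(c); cv2.imwrite(f"pics/{c}0.png",im)
    for l in("cup_mid","reader","hood_edge","roller_gap","reader_home","start_key","flask_mid","dish_mid"):
        for d in spotter.spot_point(c,l): 
            print(c,l,round(d["score"],2),np.round(d["xyz"]),np.round(proj(c,d["xyz"])[0]))
s=robot.state();print(s["time_s"],s["ee_rot"],s["wrist_force"])
E
```

```text
pics
top cup_mid 0.96 [480.  85.  21.] [331. 245.]
top cup_mid 0.59 [387. 250.  37.] [248. 288.]
top cup_mid 0.58 [482. 186.  36.] [281. 241.]
top reader 0.78 [ 552. -149.   -3.] [441. 216.]
top reader 0.35 [ 554. -149.   86.] [452. 205.]
top roller_gap 0.96 [ 555. -164.   31.] [452. 211.]
top reader_home 0.8 [ 564. -181.    7.] [457. 210.]
top reader_home 0.17 [ 560. -172.  136.] [471. 196.]
top start_key 0.49 [ 563. -174.  134.] [473. 195.]
top flask_mid 0.86 [472. 403.  56.] [171. 242.]
top dish_mid 0.81 [600. 311.   7.] [225. 187.]
top dish_mid 0.19 [473. 402.  56.] [172. 242.]
side cup_mid 0.77 [386. 255.  31.] [279. 251.]
side cup_mid 0.56 [481.  86.  25.] [320. 290.]
side reader 0.87 [ 551. -147.    2.] [363. 371.]
side reader 0.54 [ 554. -148.   79.] [367. 339.]
side reader 0.25 [ 558. -172.  138.] [373. 320.]
side hood_edge 0.71 [ 553. -148.   84.] [366. 337.]
side hood_edge 0.49 [602. 315.   6.] [360. 247.]
side start_key 0.62 [ 561. -173.  137.] [375. 322.]
side flask_mid 0.7 [473. 401.  59.] [312. 215.]
side dish_mid 0.92 [600. 313.   4.] [360. 248.]
0.9 [-1.21543366e-05  1.61219355e-01  9.86918598e-01  8.41954033e-06] [-0.13478761 -0.49858195 -0.1869429 ]
```

View pics/top0.png

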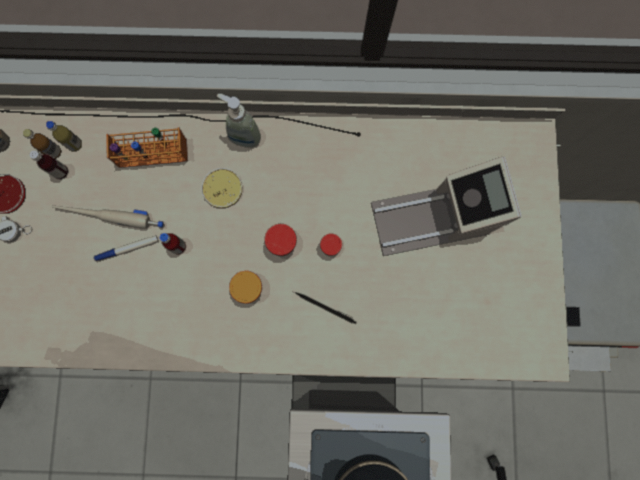

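View pics/side0.png

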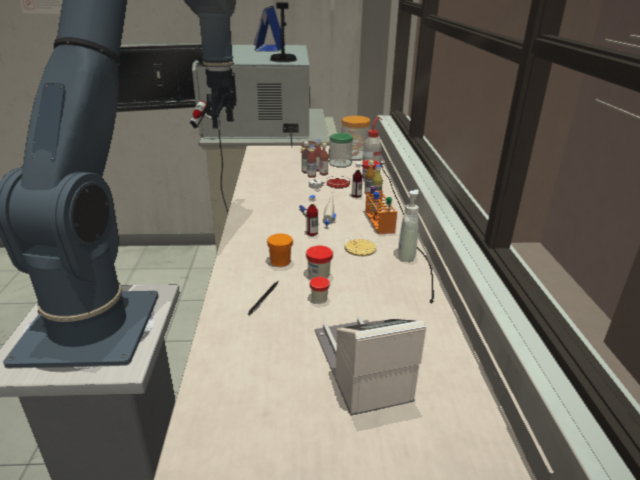

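The top view shows three look-alikes: a large red-lidded cup at (281,241), a small red one at (331,245) and an orange one at (246,288). The larger red one is meant, at about (482,186). The reader is at (445,210), with its bay facing left and rails running from (375,203) and (384,250) to the hood. Next I'll do a close crop and measure the reader's pose.

Run:
```python
from h import *
im=viewer.capture("top")
a=cv2.resize(im[150:265,365:525],None,fx=5,fy=5,interpolation=cv2.INTER_CUBIC)
b=cv2.resize(im[200:315,225:350],(400,368),interpolation=cv2.INTER_CUBIC)
cv2.imwrite("pics/reader.png",a); cv2.imwrite("pics/cups.png",b)
for c in("top","side"):
    viewer.capture(c)
    for l in ("start_key","cup_mid","reader"):
        for d in spotter.cut_out(c,l):
            m=np.argwhere(d["region"]); 
            print(c,l,round(d["score"],2),len(m),m.mean(0)[::-1].round(1),m.min(0)[::-1],m.max(0)[::-1])
    for l in("hood_edge","reader_home","roller_gap","start_key","cup_mid"):
        for d in spotter.spot_point(c,l):
            if d["score"]>.4: print(c,l,round(d["score"],2),np.round(d["xyz"],1))
```

```text
top start_key 0.51 216 [472.2 197.6] [465 189] [480 206]
top start_key 0.19 8696 [448.4 209.5] [371 157] [520 255]
top cup_mid 0.83 811 [280.1 240. ] [264 225] [296 256]
top cup_mid 0.79 871 [245.1 286.8] [229 270] [261 303]
top cup_mid 0.59 397 [330.6 243.9] [320 233] [341 255]
top cup_mid 0.27 8599 [448.4 209.6] [372 158] [520 255]
top reader 0.93 8752 [448.8 209.5] [371 157] [520 254]
top hood_edge 0.73 [ 553.7 -144.7   87. ]
top reader_home 0.85 [ 562.4 -179.9    5.7]
top roller_gap 0.75 [ 555.1 -161.    33.3]
top start_key 0.59 [ 561.4 -170.6  134.9]
top cup_mid 0.87 [479.5 184.7  35.5]
top cup_mid 0.78 [388.9 252.8  34.9]
top cup_mid 0.73 [480.5  85.4  21.4]
top cup_mid 0.47 [598.1 313.3   5.1]
side start_key 0.58 7829 [373.9 360.8] [314 318] [425 414]
side cup_mid 0.85 735 [318.5 261.1] [306 246] [332 278]
side cup_mid 0.84 715 [279.3 249. ] [267 234] [292 266]
side cup_mid 0.8 426 [318.7 289.3] [309 277] [328 302]
side reader 0.58 7919 [373.6 361.1] [316 318] [424 414]
side hood_edge 0.85 [ 550.  -147.1   80.8]
side hood_edge 0.6 [602.2 312.7   6.1]
side reader_home 0.74 [490.8 186.3  33.5]
side roller_gap 0.69 [ 560.2 -172.6  138.5]
side start_key 0.62 [ 558.5 -171.7  136.6]
side start_key 0.46 [ 552.9 -150.7    1.5]
side cup_mid 0.92 [481.7  86.4  27.3]
side cup_mid 0.86 [490.7 184.8  35. ]
side cup_mid 0.58 [381.5 250.8  32.2]
```

View pics/reader.png

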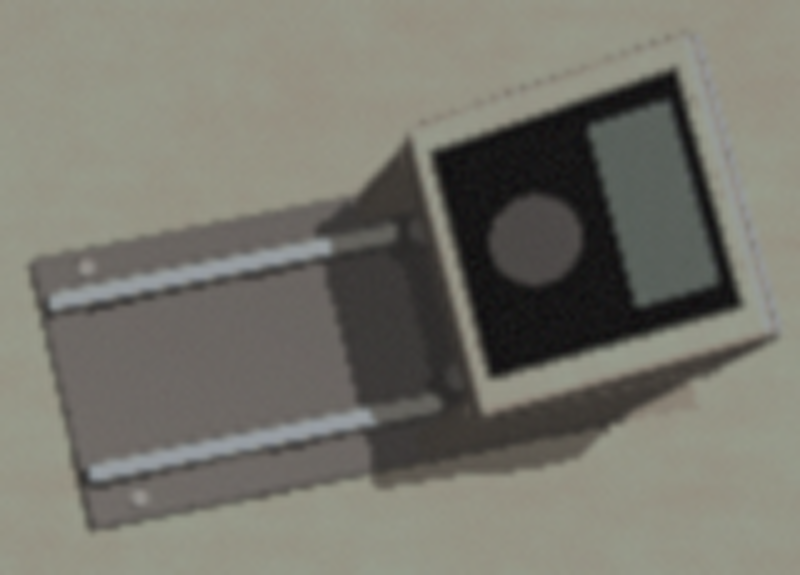

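View pics/cups.png

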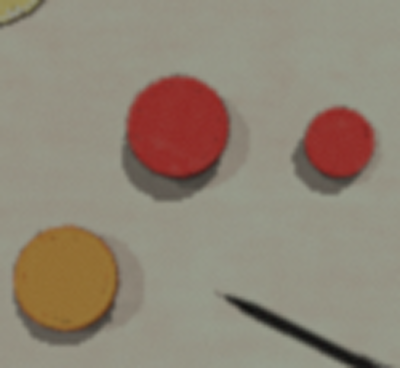

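The crops show the big red lid centred at about (280.6,239.4), clearly larger than the small red one. They also show the reader plate's front corners at (371,202.4) and (383.4,256), hood front-top corners at (447.4,178) and (462,232.6), and the key at (472,198).

Run:
```python
from h import *
from scipy.optimize import least_squares
pts=np.array([[-140,59,6],[-140,-59,6],[0,58,104],[0,-58,104],[90,58,170],[90,-58,170]],float)
uv=np.array([[371,202.4],[383.4,256],[447.4,178],[462,232.6],[503.4,156.6],[520,217]])-.4
def W(p,P): 
    P=np.atleast_2d(P);c,s=np.cos(p[2]),np.sin(p[2]);return np.c_[p[0]+c*P[:,0]-s*P[:,1],p[1]+s*P[:,0]+c*P[:,1],P[:,2]]
def f(p):
    P=pts.copy();P[4:,2]=p[3]; return (proj("top",W(p,P))-uv).ravel()
r=least_squares(f,[553,-147,-1.25,170]);p=r.x;print(p,np.degrees(p[2]),r.fun.round(1))
print("rail fronts pix",proj("top",W(p,[[-138,33,18],[-138,-33,18],[-138,38,18],[-138,-38,18]])).round(1))
print("side hood edge corners",proj("side",W(p,[[0,58,84],[0,-58,84],[90,58,6],[90,-58,6],[0,58,104],[0,-58,104]])).round(1))
for z in(125,130,135,140):
    w=unproj("top",(471.7,197.6),z);d=w[:2]-p[:2];c,s=np.cos(p[2]),np.sin(p[2])
    x,y=c*d[0]+s*d[1],-s*d[0]+c*d[1];print(z,w.round(1),"reader",x.round(1),y.round(1),"slope z",104+x*np.tan(np.radians(35)))
print("home/rollers",W(p,[[35.5,0,6],[15,0,32]]).round(1))
print("lid",unproj("top",(280.2,239.0),67)); print("cup side px of est",proj("side",[unproj("top",(280.2,239.0),67)*[1,1,.5]]))
```

```text
[ 551.81478713 -147.86381269   -1.33833762  166.06437017] -76.68109738258343 [-0.2 -0.2  0.2  0.3 -0.4 -1.8  0.1  1.1 -0.1  0.1  0.4  0.4]
rail fronts pix [[374.8 212.1]
 [382.  242.7]
 [374.3 209.8]
 [382.6 245. ]]
side hood edge corners [[396.1 331.1]
 [334.5 342.2]
 [413.4 399.3]
 [349.4 413.4]
 [397.1 322.2]
 [334.8 333.2]]
125 [ 560.4 -175.6  125. ] reader 29.0 2.0 slope z 124.30704718403925
130 [ 559.1 -174.1  130. ] reader 27.2 1.1 slope z 123.04839613675739
135 [ 557.8 -172.6  135. ] reader 25.4 0.1 slope z 121.7897450894755
140 [ 556.5 -171.   140. ] reader 23.6 -0.8 slope z 120.53109404219362
home/rollers [[ 560.  -182.4    6. ]
 [ 555.3 -162.5   32. ]]
lid [481.68302445 186.2635137   67.        ]
cup side px of est [[317.82334347 263.51656672]]
```

```bash
cat >> h.py <<'E'
YAW=np.radians(-76.7); O=np.array([552.,-147.9,0])
RX=np.array([np.cos(YAW),np.sin(YAW),0]);RY=np.array([-RX[1],RX[0],0]);EZ=np.array([0,0,1.])
def wp(x,y,z): return O+x*RX+y*RY+z*EZ
def ori(deg,s=1):
    a=np.radians(deg);z=np.sin(a)*RX-np.cos(a)*EZ;y=s*RY
    return R.from_matrix(np.c_[np.cross(y,z),y,z])
def tcp(tip,deg): # fingertip point (shut) -> TCP
    a=np.radians(deg);return tip-25*(np.sin(a)*RX-np.cos(a)*EZ)
def st(m=""):
    s=robot.state();p=np.array(s["tool_pos"]);d=p-O
    print(m,"t%.1f"%s["time_s"],p.round(1),"reader",(d@RX).round(1),(d@RY).round(1),"F",np.round(s["wrist_force"],1),"w%.1f g%.1f"%(s["grip_width"],s["grip_force"]))
E
python3 - <<'E'
from h import *
for s in(1,-1):
    print(s)
    for n,p,d in(("hov",[482,186,200],0),("grasp",[482,186,42],0),("place",wp(-75,0,48),0),("placehi",wp(-75,0,160),0),("push0",tcp(wp(-125,0,31),55),55),("push1",tcp(wp(12,0,31),55),55),("push1b",tcp(wp(12,0,31),45),45),("key0",tcp(wp(27-46,0,123+66),35),35),("key",tcp(wp(27,0,123),35),35)):
        r=robot.ik(list(p),q(ori(d,s)));print(n,None if r is None else np.round(r,2))
E
```

```text
1
hov [-0.71  0.43  0.36  1.94 -0.2   0.81 -0.01]
grasp [-0.59  0.66  0.2   2.08 -0.3   0.43  0.07]
place [-0.07  0.67  0.19  2.01 -0.26  0.48  0.54]
placehi [-0.25  0.53  0.45  1.93 -0.33  0.76  0.62]
push0 [-1.04  1.09  0.7   2.1   0.6   0.52 -0.9 ]
push1 [-0.79  1.09  0.72  2.15  1.11  0.37 -1.23]
push1b [-0.7   0.97  0.7   2.15  0.95  0.27 -0.95]
key0 [-0.68  0.55  0.67  2.03  0.47  0.63 -0.25]
key [-0.57  0.68  0.68  2.08  0.49  0.42 -0.25]
-1
hov [-0.15  0.43 -0.43  1.92  0.23  0.85  2.67]
grasp [-0.18  0.67 -0.41  2.06  0.53  0.51  2.38]
place [-0.47  0.88  0.91  2.03 -1.03  0.78 -1.83]
placehi [-0.64  0.93  1.36  1.94 -1.01  1.19 -1.79]
push0 [-0.49  0.91 -0.18  2.08  1.16  1.15  1.68]
push1 [-0.32  0.91 -0.05  2.14  1.4   1.02  1.68]
push1b [-0.24  0.81 -0.04  2.14  1.35  0.84  1.83]
key0 [-0.11  0.46 -0.18  2.01  0.91  0.94  2.45]
key [-0.07  0.57 -0.1   2.06  1.05  0.79  2.34]
```

Run:
```python
from h import *
o=q(ori(0)); 
robot.move_gripper(85)
robot.move_pose([482,186,200],o); st("hover")
print(robot.movel([482,186,42],max_speed=120,force_limit=8)); st("down")
robot.move_gripper(50,grasp_force=25); st("grip")
robot.movel([482,186,160],max_speed=120); st("lift")
cv2.imwrite("pics/lift.png",np.vstack([viewer.capture("side")[150:400,200:500],viewer.capture("top")[120:320,220:520]]))
```

```text
hover t4.0 [481.9 187.5 200. ] reader -342.5 8.9 F [ 0.4 -0.1 -0.2] w84.7 g0.0
False
down t5.5 [482.4 186.2  42.5] reader -341.1 9.1 F [0.4 0.6 0.1] w85.3 g0.0
grip t5.8 [482.3 186.2  42.6] reader -341.2 9.1 F [0.1 0.3 5.4] w55.7 g25.1
lift t7.0 [481.6 185.9 159.4] reader -341.0 8.3 F [ 0.5 -0.1 -1. ] w55.8 g26.6
```

View pics/lift.png

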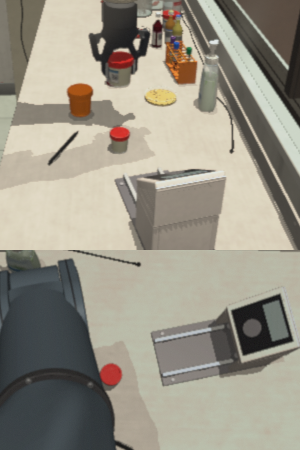

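The cup is held upright, with the side view showing it in the fingers at about (120,70) of the crop. Next I place it in the bay.

Run:
```python
from h import *
o=q(ori(0)); c=-78
robot.movel(list(wp(c,0,160)),max_speed=200); st("above")
robot.movel(list(wp(c,0,62)),max_speed=120)
print(robot.movel(list(wp(c,0,46)),max_speed=20,force_limit=3)); st("down")
robot.move_gripper(85); st("open")
robot.movel(list(wp(c,0,170)),max_speed=120)
robot.move_pose(list(tcp(wp(-160,0,80),55)),q(ori(55))); robot.move_gripper(0);st("pre")
cv2.imwrite("pics/placed.png",np.hstack([cv2.resize(viewer.capture(k)[a:a+120,b:b+160],None,fx=2.5,fy=2.5) for k,a,b in(("side",290,290),("top",150,365))]))
for k in("side","top"):
    for d in spotter.spot_point(k,"cup_mid"):
        p=np.array(d["xyz"])-O; print(k,round(d["score"],2),(p@RX).round(),(p@RY).round(),p[2].round())
```

```text
above t8.5 [533.9 -70.8 159.9] reader -79.2 0.1 F [ 0.   0.2 -1. ] w55.7 g26.6
True
down t10.2 [534.3 -72.   48.5] reader -77.9 0.2 F [ 0.3 -0.4  4.4] w55.7 g25.9
open t10.6 [533.6 -71.8  48.1] reader -78.2 -0.4 F [-0.2 -1.   0.4] w85.0 g0.0
pre t13.8 [510.5  27.8  94.3] reader -180.5 0.0 F [-0.4 -0.1  0.8] w0.2 g0.0
side 0.73 -243.0 -11.0 24.0
side 0.61 -76.0 5.0 40.0
side 0.59 -431.0 -72.0 32.0
top 0.9 -426.0 -68.0 37.0
top 0.6 -81.0 1.0 43.0
```

View pics/placed.png

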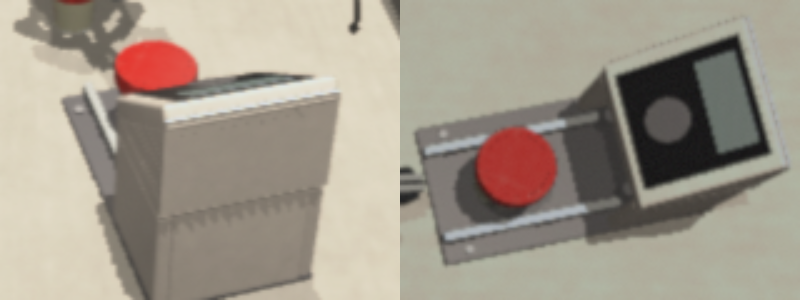

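The cup stands upright between the rails at reader x of about -79, and the small cup is behind the approach at x -243. I'll lean 45° for clearance, then push.

Run:
```python
from h import *
A=45; T=lambda x,z=31:list(tcp(wp(x,0,z),A)); tx=17.7
robot.move_pose(T(-124,85),q(ori(A)))
print(robot.movel(T(-124),max_speed=100,force_limit=6)); st("low")
print(robot.movel(T(-38),max_speed=40,force_limit=6)); st("pre-roller")
print(robot.movel(T(11),max_speed=12,force_limit=8)); st("push")
robot.pause(.3); st("held")
d=(np.array(robot.state()["tool_pos"])-O)@RX; print("tip x",d+tx,"axis~",d+tx+35)
```

```text
False
low t15.0 [519.4 -10.1  48.7] reader -141.6 -0.0 F [0.2 0.3 0. ] w0.2 g0.0
False
pre-roller t17.3 [539.2 -93.6  48.7] reader -55.8 0.0 F [ 0.1 -0.1  0.4] w0.5 g0.0
True
push t20.6 [ 549.7 -137.5   48.3] reader -10.6 0.1 F [ 0.3 -0.   0.4] w0.2 g0.2
held t20.9 [ 549.6 -137.6   48. ] reader -10.6 0.0 F [-0.9 -0.1  0.9] w-0.2 g0.4
tip x 7.079410807219501 axis~ 42.0794108072195
```

Force triggered, but no push remains. I'll push on slowly and check that the stop gives a held force.

Run:
```python
from h import *
A=45; T=lambda x,z=31:list(tcp(wp(x,0,z),A))
x=7.0
for i in range(10):
    x+=.8; r=robot.movel(T(x),max_speed=8,force_limit=9); 
    f=np.array(robot.state()["wrist_force"]); print(x,r,(f@RX).round(1),f.round(1))
    if f@RX<-6 : break
robot.pause(.3); st("held"); print((np.array(robot.state()["wrist_force"])@RX).round(1))
im=viewer.capture("side"); cv2.imwrite("pics/push.png",cv2.resize(im[230:420,250:460],None,fx=3,fy=3))
```

```text
7.8 False -4.1 [-1.   4.  -0.3]
8.6 False -9.3 [-2.6  8.9  0.7]
held t21.7 [ 550.  -137.9   48.1] reader -10.2 0.3 F [-2.7  8.   0.6] w0.3 g4.7
-8.5
```

View pics/push.png

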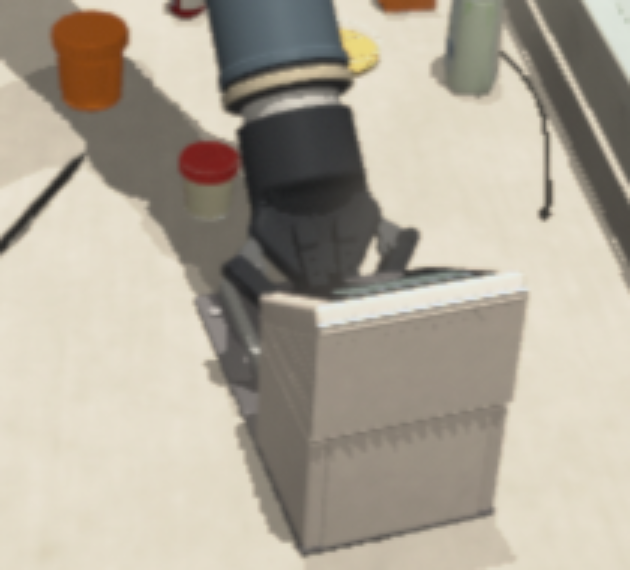

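The tool is under the hood edge, holding 8.5 N with a stiff stop. To be sure the cup is what resists, and not the hand against the hood, I'll push again at a different lean (55°).

Run:
```python
from h import *
T=lambda x,A,z=31:list(tcp(wp(x,0,z),A))
robot.movel(T(-40,45),max_speed=60)
robot.move_pose(T(-40,55),q(ori(55))); st("55")
print(robot.movel(T(4,55),max_speed=30,force_limit=6)); st()
for x in np.arange(4.8,16,.8):
    robot.movel(T(x,55),max_speed=8,force_limit=9)
    f=np.array(robot.state()["wrist_force"])@RX; print(x.round(1),f.round(1),np.round(robot.state()["torque"],2))
    if f<-6: break
robot.pause(.4); st("held"); robot.movel(T(-45,55),max_speed=60); st("back")
```

```text
55 t23.1 [538. -89.  45.] reader -60.5 -0.1 F [-0.   0.7  1.2] w0.1 g0.0
False
 t24.7 [ 548.2 -131.7   45.3] reader -16.7 0.1 F [ 0.4 -0.5  0. ] w0.4 g0.0
4.8 0.1 [ 0.79  0.19 -0.  ]
5.6 0.2 [ 0.86  0.2  -0.01]
6.4 0.1 [0.85 0.18 0.  ]
7.2 -0.4 [0.83 0.17 0.01]
8.0 -0.2 [0.87 0.25 0.05]
8.8 -4.0 [ 1.    0.35 -0.08]
9.6 -11.2 [ 1.15  0.41 -0.3 ]
held t26.8 [ 549.5 -136.5   45.2] reader -11.7 0.2 F [-4.6  9.8  6.2] w-0.2 g5.4
back t27.9 [536.9 -84.6  45.5] reader -65.1 -0.1 F [ 0.1 -0.6  0.8] w-0.2 g0.0
```

Same tip position at the other lean, so it is the cup on the stop (axis at about reader x 41, beyond the rollers). Next, the key.

Run:
```python
from h import *
A=35;n=-np.sin(np.radians(A))*RX+np.cos(np.radians(A))*EZ
K=wp(27.5,1,127); P=lambda h:list(tcp(K+h*n,A))
robot.movel(list(tcp(wp(-60,0,190),55)),max_speed=150)
robot.move_pose(P(60),q(ori(A))); st("above key")
robot.movel(P(20),max_speed=60,force_limit=5)
print(robot.movel(P(-14),max_speed=10,force_limit=6))
F=lambda:(np.array(robot.state()["wrist_force"])@n).round(1)
h=lambda:((np.array(robot.state()["tool_pos"])-np.array(P(0)))@n)
print(h().round(1),F()); x=h()
for i in range(8):
    if F()>7: break
    x-=.6; robot.movel(P(x),max_speed=8,force_limit=10); print(x.round(1),h().round(1),F())
robot.pause(.4); print("held",F()); st()
cv2.imwrite("pics/key.png",cv2.resize(viewer.capture("side")[250:400,290:460],None,fx=3,fy=3))
robot.movel(P(60),max_speed=80); st("off")
```

```text
above key t29.7 [ 547.7 -127.7  196.3] reader -20.7 0.4 F [-1.1  0.1 -1.1] w-0.4 g0.0
True
6.8 8.0
held 7.9
 t32.5 [ 555.1 -156.7  153. ] reader 9.2 1.0 F [-0.7  2.6  7.7] w0.0 g3.9
off t33.4 [ 547.9 -127.1  196.4] reader -21.2 0.8 F [0.5 0.5 0.3] w-0.0 g0.0
```

View pics/key.png

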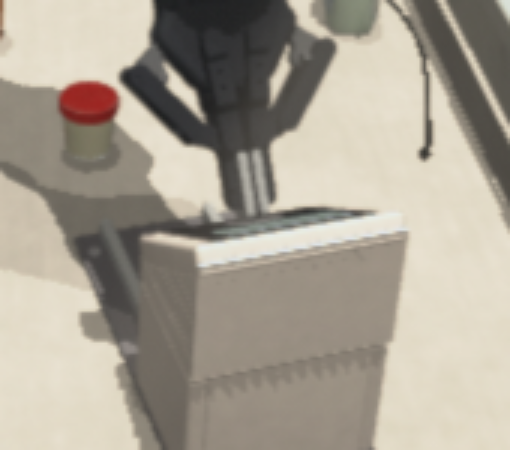

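Run:
```python
from h import *
robot.movel(list(wp(-90,0,300)),max_speed=150)
for k in("top","side"):
    viewer.capture(k)
    for l in("cup_mid","flask_mid","dish_mid"): print(k,l,[(round(d["score"],2),np.round(d["xyz"]).tolist()) for d in spotter.spot_point(k,l)])
robot.pause(.5); st(); print(robot.sign_off())
```

```text
top cup_mid [(0.61, [386.0, 256.0, 36.0]), (0.51, [564.0, -185.0, 40.0])]
top flask_mid [(0.58, [470.0, 403.0, 58.0])]
top dish_mid [(0.84, [598.0, 312.0, 7.0]), (0.21, [474.0, 402.0, 57.0])]
side cup_mid [(0.8, [484.0, 86.0, 26.0]), (0.58, [386.0, 255.0, 32.0])]
side flask_mid [(0.6, [475.0, 405.0, 60.0]), (0.35, [555.0, -150.0, 1.0])]
side dish_mid [(0.92, [599.0, 315.0, 3.0])]
 t35.3 [531.3 -60.3 300. ] reader -90.0 -0.0 F [0.2 0.2 0.8] w-0.0 g0.0
the job is handed in; nothing more can be done
None
```

The job is handed in at 35 s with no verdict returned: the large red cup was pushed under the hood to the stop (about 8–11 N), the start key was pressed at about 8 N and released, and the bottle and dish still stand where they were.

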